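# Fold the empty pantry crate flat

### The job

The little grey folding crate on the pantry counter is empty: fold it down completely flat so it can go on the stack with the other folded ones. Push its walls inward in the order the hinges need: both short end walls first, then the long wall that is hinged lower, then the other long wall over it. Leave the jars, the can and the loose lid around it undisturbed.

Things in the scene. Friction and masses are not known exactly. Their poses are not given: they have to be found in the camera images.
- crate_mid (a point): grey plastic folding crate, loose, about 0.7 kg, 270 mm long, 176 wide, 125 tall standing, 37 folded. Point: centre of its underside, on the counter; y along its length, x across, towards the lower-hinged long wall (the one farther from the robot), z up. End walls stand between the long walls and block them; 160 mm free inside. Flat long walls overlap by 26 mm, the lower-hinged one beneath
- end_left (a joint): hinge angle of the 160 mm wide end wall at the crate's +y end: 0 standing, 1.571 folded inward, flat and level. Lattice plate 8 mm thick; hinge axis 13 mm above the counter, in mid-thickness, 131 mm to +y of the crate's centre; 112 mm from axis to top edge. Stiff hinge (0.07 N m, about 0.8 N near the top edge): the wall stays wherever it is left, so push it all the way down
- end_right (a joint): hinge angle of the 160 mm wide end wall at the crate's -y end: 0 standing, 1.571 folded inward, flat and level. Lattice plate 8 mm thick; hinge axis 13 mm above the counter, in mid-thickness, 131 mm to -y of the crate's centre; 112 mm from axis to top edge. Stiff hinge (0.07 N m, about 0.8 N near the top edge): the wall stays wherever it is left, so push it all the way down
- side_low (a joint): hinge angle of the 270 mm long, lower-hinged wall at the +x side: 0 standing, 1.571 folded inward, flat and level. Lattice plate 8 mm thick; hinge axis 23 mm above the counter, in mid-thickness, 84 mm to +x of the crate's centre; 102 mm from axis to top edge. Stiff hinge (0.07 N m, about 0.8 N near the top edge): the wall stays wherever it is left, so push it all the way down
- side_high (a joint): hinge angle of the 270 mm long, higher-hinged wall at the -x side: 0 standing, 1.571 folded inward, flat and level. Lattice plate 8 mm thick; hinge axis 33 mm above the counter, in mid-thickness, 84 mm to -x of the crate's centre; 92 mm from axis to top edge. Stiff hinge (0.07 N m, about 0.8 N near the top edge): the wall stays wherever it is left, so push it all the way down
- end_left_top (a point): middle of the top edge of the +y end wall, half-way through its thickness; it moves with the wall; its frame has z from the hinge to the top edge, x towards the wall's inner face, y along the edge
- end_right_top (a point): middle of the top edge of the -y end wall, half-way through its thickness; it moves with the wall; its frame has z from the hinge to the top edge, x towards the wall's inner face, y along the edge
- side_low_top (a point): middle of the top edge of the lower-hinged long wall (+x side), half-way through its thickness; it moves with the wall; its frame has z from the hinge to the top edge, x towards the wall's inner face, y along the edge
- side_high_top (a point): middle of the top edge of the higher-hinged long wall (-x side), half-way through its thickness; it moves with the wall; its frame has z from the hinge to the top edge, x towards the wall's inner face, y along the edge
- jar_beans: bystander near the crate: glass jar of dark beans, white screw lid, 68 mm diameter, 95 mm tall, loose; origin at the centre of its underside
- jar_oats: bystander near the crate: glass jar of pale oats, white screw lid, 68 mm diameter, 95 mm tall, loose; origin at the centre of its underside
- spice_jar: bystander near the crate: small spice jar, 44 mm diameter, 80 mm tall, loose; origin at the centre of its underside
- food_can: bystander near the crate: ribbed steel food can, 74 mm diameter, 108 mm tall, loose; origin at the centre of its underside
- jar_lid: bystander near the crate: loose white jar lid lying flat, 76 mm diameter, 12 mm thick, loose; origin at the centre of its underside

How it is judged (in metres and radians):
On the way, in this order (a step that is already met when the one before it is completed fails the run):
1. both short end walls are folded in flat (value of joint each of end_left, end_right above 1.45 rad), for 0.2 s.
2. the lower-hinged long wall is folded flat over them (value of joint side_low above 1.45 rad), for 0.2 s.
At the end, for the whole second after the job is handed in: All four walls lie flat (each folded to within about 7 degrees of level, hinge angle above 1.45) and the crate stands level on the counter (all of step 1 and value of joint each of side_low, side_high above 1.45 rad and height (world z) of crate_mid below 0.006 m and angle between crate_mid's own z axis and vertical below 0.04 rad); the robot touches nothing.
It fails at once if a jar, the can or the loose lid near the crate is pushed more than 3 cm or knocked over (distance of any of jar_beans, jar_oats, spice_jar, food_can, jar_lid from where it was at the start of the episode above 0.03 m or angle between any of jar_beans, jar_oats, spice_jar, food_can, jar_lid's own z axis and vertical above 0.4 rad).
It also fails if it takes over 64 s, if anything falls off the work surface, if the arm or the gripper's body presses on something with over 40 N, if the wrist force passes 120 N, or if a joint passes its speed limit or range.

### The arm

A 6-joint arm with a two-finger parallel gripper is mounted at the origin on the work surface. World frame = base frame: x ahead of the robot, y to its left, z up, the work surface at z = 0. Lengths are in m, angles in degrees, forces in N, time in s.
With the tool pointing down it reaches from about 0.4 to 0.825 m from the base axis. Payload 7 kg.
Tool frame: the origin (TCP) lies between the finger pads; the fingertips stand ctrl.nose_length ahead of it and the grasp point (between the pads) lies 2 mm behind it (ctrl.nose_length is the distance from the TCP to the fingertips, in m); z points along the fingers, y is the line along which they close (so a half turn about z gives the same grasp; the last joint's range is limited). The gripper opens to 88 mm and grips with 3 to 60 N. Pads are 19 mm wide; open, the fingers measure 130 mm over their backs; the gripper's body (78 mm by 193 mm) begins 47 mm behind the grasp point.
Start: joints at [83.543, 20.546, 0.682, 0, -70.136, -16.507], TCP at [0.263, 0.621, 0.244] pointing down, gripper open.
Joint ranges: [-176.03, 176.03], [-82.01, 121.73], [-58.28, 71.71], [-173.87, 95.51], [-174.79, -0.11], [-173.66, 173.66]. Speed limits (degrees/s): [136.94, 136.94, 172.46, 180, 180, 180].

### API

Orientations are given as [roll, pitch, yaw] about the fixed x, y, z axes, in that order (R = Rz(yaw) Ry(pitch) Rx(roll)).
In Python, from plant import ctrl gives the robot as it stands.
- The arm moves only by the tool apply_moves, never from a script. Its argument "commands" is a list of rows, each a list of 3 entries, a list of its own where there are three numbers: the shift along the world's x, y, z in cm, then the turn about the world's z in rad, then the closure, from 0 (fully open) to 1 (shut). In form: [[[x, y, z], turn, jaw], ...]. A call has 1 to 20 rows; each row is the pose to reach, as a shift and turn from the pose commanded when the call began; what a row does not reach only later rows make up. A row lasts 1/12 s, in which the tool goes at most 41.7 mm and 7.16 degrees, less where a joint would pass 70% of its speed; a pose out of reach is approached as far as the arm can. A call with a gripper value outside its range is refused whole. The fingers move at their own pace and stop on an object; the grip force is fixed at half the most. Time passes only in rows, so rows that repeat a pose let the fingers close. It gives the time, the measured TCP pose, the force, the opening and the grip force at its end, in the units of the state.
- ctrl.get_obs(): the state, without advancing time (a new reading comes with each control period).
- ctrl.snapshot(name): name is "side" or "top" or "wrist"; returns a dict with "img" (420x560x3 uint8, red, green, blue), "fx", "fy", "cx", "cy" (pixels), "T" (4x4, takes a point from camera to world coordinates). Camera axes: x right, y up, looking along -z (the intrinsics and any distortion apply to the point x, -y, -z); pixel columns grow to the right and rows downward; lengths in m; the calibration is good to about 2 mm. A picture is of the moment at which its call begins. There is no depth.
- ctrl.close_job(): hands the job in; it is judged then, once.
Trained networks look in a picture, given as the dict that the camera call returned (one of the last four; its "shot" number tells which), for a name from the list of things; names that differ only in an ending like _2 or _b are one class to them, and where a whole thing is asked for, a point or a joint stands for the part that bears it (a point fixed in the world has none). Each returns a list of dicts, best first, with "score" (0 to 1); they miss things now and then, are a little off and sometimes report something else, mostly with a low value. They report only what shows in the picture. A call takes as long as a camera call.
- ctrl.search_frame(picture, target): "at" ([column, row] in pixels, amid what is visible of it).
- ctrl.spot_point(picture, target): "at" ([column, row] in pixels: a listed point, or the origin of a listed thing).
The state is a dict: "clock": time; "joint_pos": joint angles; "qvel": joint speeds; "tau": joint torques, N m; "tool_pos": TCP position; "orientation": TCP orientation; "force": force on the tool from outside, world axes, zero at the start; "moment": the same for the moment, N m; "opening": finger opening in m; "gripper_force": force on a finger pad.
Only numpy, scipy, OpenCV 4.12 (cv2) and the standard library are available. Lean on these libraries where they do the work, as an engineer would, in place of code of your own. Each camera call takes 0.05 s, during which the arm holds its last target. There are 200 camera calls.

## Working session

There is one attempt and no reset: what is moved stays moved. The work goes in short steps, Python scripts to look and compute and a tool call to move; the robot and the scene stay as the last step left them, time stands still between calls to the robot, and variables do not carry over. Pictures are saved under pics/ and viewed, at most 10 in all, crops included, and the job is handed in when it is done.

Besides the shell and the picture viewer there is one more tool, called after ">>>" by a JSON object that holds its "method" and its "body", one argument or row to a line. apply_moves: Moves the arm, as the interface text tells. Its arguments: {"type":"object","properties":{"commands":{"type":"array"}},"required":["commands"]}

```bash
mkdir -p pics; cat > h.py <<'E'
import numpy as np,cv2
from plant import ctrl
def ray(p,uv):
    d=np.array([(uv[0]-p["cx"])/p["fx"],-(uv[1]-p["cy"])/p["fy"],-1.]);T=np.array(p["T"]);return T[:3,3],T[:3,:3]@d
def onz(p,uv,z):
    o,d=ray(p,uv);return o+d*(z-o[2])/d[2]
def tri(a,b):
    A=[];B=[]
    for p,uv in (a,b):
        o,d=ray(p,uv);d=d/np.linalg.norm(d);M=np.eye(3)-np.outer(d,d);A.append(M);B.append(M@o)
    return np.linalg.solve(sum(A),sum(B))
def save(p,n): cv2.imwrite(f"pics/{n}.png",p["img"][:,:,::-1])
E
python3 - <<'E'
from h import *
o=ctrl.get_obs();print(o["tool_pos"],o["orientation"],o["opening"],ctrl.nose_length,o["clock"])
t=ctrl.snapshot("top");s=ctrl.snapshot("side")
save(t,"top0");save(s,"side0")
print([k for k in t],np.array(t["T"])[:3,3],np.array(s["T"])[:3,3])
Z=dict(crate_mid=0,end_left_top=.125,end_right_top=.125,side_low_top=.125,side_high_top=.125,jar_beans=0,jar_oats=0,spice_jar=0,food_can=0,jar_lid=0)
for n,z in Z.items():
    a=ctrl.spot_point(t,n)[:1];b=ctrl.spot_point(s,n)[:1]
    print(n,*[(np.round(q[0]["at"]),round(q[0]["score"],2),np.round(onz(p,q[0]["at"],z),3)) for p,q in((t,a),(s,b)) if q], np.round(tri((t,a[0]["at"]),(s,b[0]["at"])),3) if a and b else "")
E
```

```text
[0.26318037 0.6210796  0.24260134] [ 1.79903494e+02 -7.87707694e-03 -2.29710467e+01] 0.08756023382768079 0.017 0.0
['img', 'fx', 'fy', 'cx', 'cy', 'T', 'shot'] [0.45313474 0.04622313 1.02074   ] [ 0.48965414 -0.80617195  0.7377222 ]
crate_mid (array([334., 255.]), 0.22, array([ 0.481, -0.087,  0.   ])) 
end_left_top (array([290., 205.]), 0.85, array([0.584, 0.016, 0.125])) (array([279., 209.]), 0.56, array([0.581, 0.004, 0.125])) [0.584 0.016 0.117]
end_right_top (array([396., 228.]), 0.76, array([ 0.531, -0.205,  0.125])) (array([263., 285.]), 0.57, array([ 0.532, -0.204,  0.125])) [ 0.532 -0.205  0.126]
side_low_top (array([347., 176.]), 0.76, array([ 0.644, -0.107,  0.125])) (array([318., 244.]), 0.89, array([ 0.643, -0.11 ,  0.125])) [ 0.644 -0.108  0.123]
side_high_top (array([331., 256.]), 0.93, array([ 0.475, -0.066,  0.125])) (array([227., 240.]), 0.84, array([ 0.475, -0.082,  0.125])) [ 0.475 -0.068  0.113]
jar_beans (array([256., 159.]), 0.78, array([0.718, 0.091, 0.   ])) (array([332., 229.]), 0.86, array([0.715, 0.081, 0.   ])) [ 0.719  0.092 -0.009]
jar_oats (array([420., 289.]), 0.62, array([ 0.396, -0.287,  0.   ])) (array([190., 376.]), 0.79, array([ 0.401, -0.282,  0.   ])) [ 0.399 -0.285  0.004]
spice_jar (array([237., 246.]), 0.71, array([0.507, 0.142, 0.   ])) (array([241., 223.]), 0.83, array([0.507, 0.123, 0.   ])) [ 0.508  0.144 -0.016]
food_can (array([392., 163.]), 0.8, array([ 0.7 , -0.24,  0.  ])) (array([277., 208.]), 0.67, array([0.597, 0.174, 0.   ])) [ 0.597 -0.165  0.265]
jar_lid (array([291., 278.]), 0.83, array([0.43 , 0.015, 0.   ])) (array([202., 256.]), 0.94, array([0.418, 0.016, 0.   ])) [0.424 0.015 0.001]
```

```bash
python3 -c "
import cv2;cv2.imwrite('pics/both0.png',cv2.resize(cv2.vconcat([cv2.imread('pics/top0.png'),cv2.imread('pics/side0.png')]),(400,600)) if 0 else cv2.resize(cv2.hconcat([cv2.imread('pics/top0.png'),cv2.imread('pics/side0.png')]),(800,300)))"
```

```text
(no output)
```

View pics/top0.png

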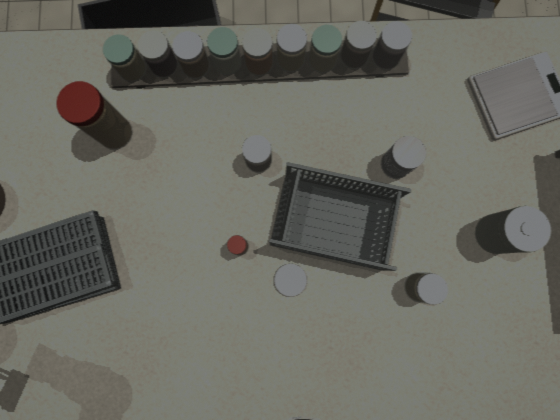

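View pics/side0.png

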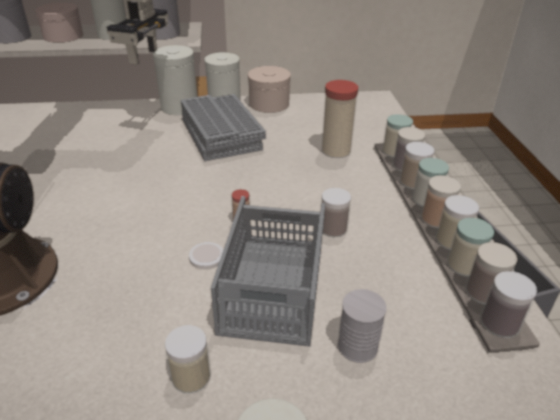

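The pictures show the standing crate, with its rim corners in the top view at about (287,165), (409,190), (394,268) and (271,242). The left end wall leans in slightly. The spice jar (237,246), lid (291,280), beans (257,155), can (405,155) and oats (430,288) are clear of the push paths.

```bash
cat >> h.py <<'E'
def geo(c,psi):
    x=np.array([np.cos(psi),np.sin(psi)]);y=np.array([-x[1],x[0]]);return lambda a,b:c+a*x+b*y
def plan(kind,c,psi,r0,r1,n,th0=0,pre=.012,over=.0):
    g=geo(c,psi);h,ax,off={'L':(.013,.131,.021),'R':(.013,.131,.021),'lo':(.023,.084,.0095),'hi':(.033,.084,.0095)}[kind]
    out=[]
    for i,t in enumerate(np.linspace(th0,np.pi/2,n)):
        r=r0+(r1-r0)*i/(n-1)
        d=ax-r*np.sin(t)+.004*np.cos(t)+off;z=h+r*np.cos(t)+.004*np.sin(t)+.017
        out.append((d,z))
    out.insert(0,(out[0][0]+pre,out[0][1]))
    s={'L':(0,1),'R':(0,-1),'lo':(1,0),'hi':(-1,0)}[kind]
    return [np.r_[g(s[0]*d,s[1]*d),z] for d,z in out]
E
python3 - <<'E'
from h import *
t=ctrl.snapshot("top")
P=np.array([onz(t,u,.125)[:2] for u in [(287,165),(409,190),(394,268),(271,242)]])
print(P.round(3),np.linalg.norm(P-np.roll(P,-1,0),axis=1).round(3))
c=P.mean(0);d=(P[0]-P[1])+(P[3]-P[2]);psi=np.arctan2(-d[0],d[1])
e=(P[0]-P[3])+(P[1]-P[2]);print(c,np.degrees(psi),np.degrees(np.arctan2(e[1],e[0])))
o=ctrl.get_obs();p0=o["tool_pos"];print(psi-np.radians(o["orientation"][2]))
for k,a in (('L',(.1,.09)),('R',(.1,.09))):
    print(k);W=plan(k,c,psi,*a,9)
    for w in W:print(w.round(4),((w-W[0])*100).round(1))
    print(((W[0]-p0)*100).round(1))
for n in("jar_beans","spice_jar","food_can","jar_oats"):pass
E
```

```text
[[ 0.671  0.02 ]
 [ 0.61  -0.237]
 [ 0.447 -0.194]
 [ 0.507  0.058]] [0.264 0.168 0.26  0.168]
[ 0.55903936 -0.08807264] -13.38775126641867 -13.854542128660924
0.1671273620939842
L
[0.5979 0.0754 0.13  ] [0. 0. 0.]
[0.5952 0.0637 0.13  ] [-0.3 -1.2  0. ]
[0.5907 0.0449 0.1276] [-0.7 -3.  -0.2]
[0.5864 0.0271 0.1216] [-1.1 -4.8 -0.8]
[0.5826 0.011  0.1123] [-1.5 -6.4 -1.8]
[ 0.5793 -0.0028  0.1   ] [-1.9 -7.8 -3. ]
[ 0.5767 -0.0139  0.0854] [-2.1 -8.9 -4.5]
[ 0.5748 -0.0219  0.0691] [-2.3 -9.7 -6.1]
[ 0.5737 -0.0265  0.0517] [ -2.4 -10.2  -7.8]
[ 0.5734 -0.0278  0.034 ] [ -2.5 -10.3  -9.6]
[ 33.5 -54.6 -11.4]
R
[ 0.5201 -0.2515  0.13  ] [0. 0. 0.]
[ 0.5229 -0.2398  0.13  ] [0.3 1.2 0. ]
[ 0.5274 -0.221   0.1276] [ 0.7  3.  -0.2]
[ 0.5316 -0.2032  0.1216] [ 1.1  4.8 -0.8]
[ 0.5355 -0.1872  0.1123] [ 1.5  6.4 -1.8]
[ 0.5387 -0.1733  0.1   ] [ 1.9  7.8 -3. ]
[ 0.5414 -0.1623  0.0854] [ 2.1  8.9 -4.5]
[ 0.5433 -0.1543  0.0691] [ 2.3  9.7 -6.1]
[ 0.5444 -0.1496  0.0517] [ 2.4 10.2 -7.8]
[ 0.5447 -0.1484  0.034 ] [ 2.5 10.3 -9.6]
[ 25.7 -87.3 -11.4]
```

>>> {"method": "apply_moves", "body": {
  "commands": [
    [[8, -14, 0], 0.1, 1],
    [[8, -14, 0], 0.1, 1],
    [[8, -14, 0], 0.1, 1],
    [[8, -14, 0], 0.1, 1],
    [[20, -33, 0], 0.165, 1],
    [[20, -33, 0], 0.165, 1],
    [[20, -33, 0], 0.165, 1],
    [[20, -33, 0], 0.165, 1],
    [[20, -33, 0], 0.165, 1],
    [[33.5, -54, 0], 0.165, 1],
    [[33.5, -54, 0], 0.165, 1],
    [[33.5, -54, 0], 0.165, 1],
    [[33.5, -54, 0], 0.165, 1],
    [[33.5, -54, 0], 0.165, 1],
    [[33.5, -54, 0], 0.165, 1],
    [[33.5, -54, 0], 0.165, 1],
    [[33.5, -54, -4], 0.165, 1],
    [[33.5, -54, -7], 0.165, 1],
    [[33.5, -54, -7], 0.165, 1],
    [[33.5, -54, -7], 0.165, 1]
  ]
}}

```text
clock: 2.82
tool_pos: [0.5977, 0.0809, 0.1728]
orientation: [179.9, 0.1, -13.5]
force: [1.1, -0.6, 1.0]
opening: 0.0004
gripper_force: 0.0
```

```bash
python3 - <<'E'
from h import *
o=ctrl.get_obs();print(o["clock"],o["tool_pos"],o["orientation"],o["opening"],o["force"])
p=ctrl.snapshot("side");save(p,"side1")
E
```

```text
2.8167 [0.59771718 0.08087941 0.17276092] [ 1.79856408e+02  1.39850489e-01 -1.35119109e+01] 0.0003853722248005126 [ 1.14087003 -0.61660182  1.00753227]
```

View pics/side1.png

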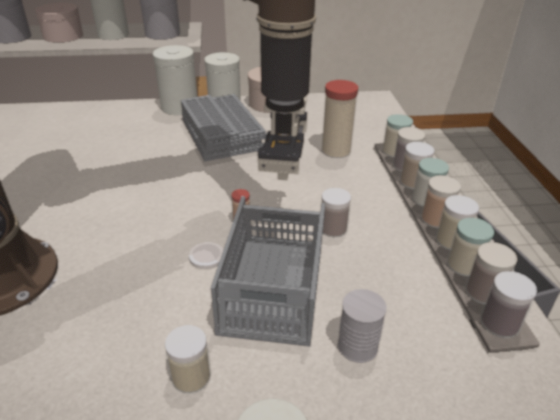

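The gripper sits above and behind the left end wall, tips near (283,165), clear of the jars. Next I push that wall in and down.

>>> {"method": "apply_moves", "body": {
  "commands": [
    [[0, 0, -2], 0, 1],
    [[0, 0, -4.3], 0, 1],
    [[0, 0, -4.3], 0, 1],
    [[-0.3, -1.7, -4.3], 0, 1],
    [[-0.7, -3.6, -4.5], 0, 1],
    [[-1.1, -5.4, -5.1], 0, 1],
    [[-1.3, -6.2, -5.6], 0, 1],
    [[-1.5, -7.0, -6.1], 0, 1],
    [[-1.7, -7.7, -6.7], 0, 1],
    [[-1.9, -8.4, -7.3], 0, 1],
    [[-2.1, -9.5, -8.8], 0, 1],
    [[-2.2, -9.9, -9.6], 0, 1],
    [[-2.3, -10.3, -10.4], 0, 1],
    [[-2.4, -10.6, -11.3], 0, 1],
    [[-2.4, -10.8, -12.1], 0, 1],
    [[-2.5, -10.9, -13], 0, 1],
    [[-2.5, -10.9, -13.8], 0, 1],
    [[-2.5, -10.9, -14], 0, 1],
    [[-2.5, -10.9, -14], 0, 1],
    [[-2.5, -10.9, -14], 0, 1]
  ]
}}

```text
clock: 4.53
tool_pos: [0.5733, -0.0275, 0.0341]
orientation: [180.0, 0.0, -13.5]
force: [-3.1, -1.5, 11.2]
opening: 0.0007
gripper_force: 5.4
```

>>> {"method": "apply_moves", "body": {
  "commands": [
    [[0, 0, 3], 0, 1],
    [[0, 0, 7], 0, 1],
    [[0, 0, 11], 0, 1],
    [[0, 0, 14], 0, 1],
    [[0, 0, 14], 0, 1],
    [[-1, -4, 14], 0, 1],
    [[-2, -8, 14], 0, 1],
    [[-3, -12, 14], 0, 1],
    [[-4, -16, 14], 0, 1],
    [[-4.7, -20, 14], 0, 1],
    [[-5.4, -23, 14], 0, 1],
    [[-5.4, -23, 14], 0, 1],
    [[-5.4, -23, 14], 0, 1]
  ]
}}

```text
clock: 5.62
tool_pos: [0.5188, -0.2589, 0.1728]
orientation: [-180.0, 0.0, -13.7]
force: [1.0, 0.4, -0.7]
opening: 0.0007
gripper_force: 0.0
```

```bash
python3 - <<'E'
from h import *
o=ctrl.get_obs();print(o["clock"],o["tool_pos"],o["orientation"],o["force"])
p=ctrl.snapshot("top");save(p,"top2");s=ctrl.snapshot("side")
for n in("end_left_top","side_low_top","side_high_top","end_right_top"):
    a=ctrl.spot_point(p,n)[:1];b=ctrl.spot_point(s,n)[:1]
    print(n,*[(np.round(q[0]["at"]),round(q[0]["score"],2)) for q in(a,b) if q],np.round(tri((p,a[0]["at"]),(s,b[0]["at"])),3) if a and b else "")
E
```

```text
5.6167 [ 0.51878726 -0.25887117  0.17279341] [-1.79997678e+02  3.95068376e-02 -1.36833628e+01] [ 1.02926614  0.38227035 -0.70732624]
end_left_top (array([326., 221.]), 0.64) (array([274., 275.]), 0.57) [ 0.563 -0.07   0.014]
side_low_top (array([318., 244.]), 0.94) 
side_high_top (array([335., 254.]), 0.87) (array([227., 238.]), 0.98) [ 0.478 -0.074  0.122]
end_right_top
```

View pics/top2.png

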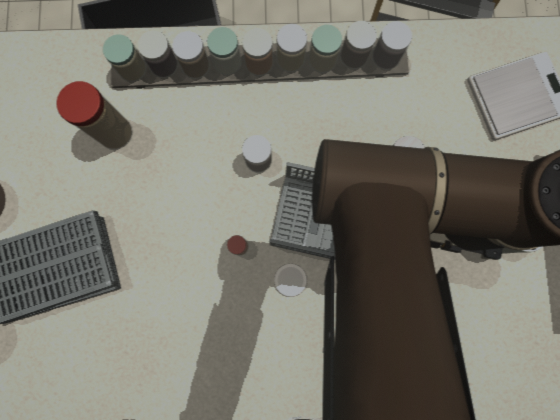

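The left wall lies flat (its top edge triangulates to z = 0.014). The visible corners, (287,165) and (271,242), have not moved. Now the right end wall.

>>> {"method": "apply_moves", "body": {
  "commands": [
    [[0, 0, -2], 0, 1],
    [[0, 0, -4.3], 0, 1],
    [[0, 0, -4.3], 0, 1],
    [[0.4, 1.9, -4.3], 0, 1],
    [[0.8, 3.8, -4.5], 0, 1],
    [[1.2, 5.5, -5.1], 0, 1],
    [[1.4, 6.3, -5.6], 0, 1],
    [[1.6, 7.1, -6.1], 0, 1],
    [[1.8, 7.8, -6.7], 0, 1],
    [[2.0, 8.5, -7.3], 0, 1],
    [[2.2, 9.6, -8.8], 0, 1],
    [[2.3, 10.0, -9.6], 0, 1],
    [[2.4, 10.4, -10.4], 0, 1],
    [[2.5, 10.7, -11.3], 0, 1],
    [[2.5, 10.9, -12.1], 0, 1],
    [[2.6, 11, -13], 0, 1],
    [[2.6, 11, -13.8], 0, 1],
    [[2.6, 11, -14], 0, 1],
    [[2.6, 11, -14], 0, 1],
    [[2.6, 11, -14], 0, 1]
  ]
}}

```text
clock: 7.78
tool_pos: [0.5455, -0.1476, 0.0341]
orientation: [-180.0, -0.0, -13.5]
force: [-2.8, 3.4, 9.8]
opening: 0.0003
gripper_force: 5.2
```

```bash
python3 - <<'E'
from h import *
p0=ctrl.get_obs()["tool_pos"];print(p0)
c=np.array([.559,-.088]);psi=np.radians(-13.6)
for k,a in (('lo',(.092,.086)),('hi',(.082,.074))):
    print(k);W=plan(k,c,psi,*a,9)
    for w in W:print(w.round(4),((w-W[0])*100).round(1))
    print(((W[0]-p0)*100).round(1))
E
```

```text
[ 0.54547512 -0.14758299  0.03413732]
lo
[ 0.6654 -0.1137  0.132 ] [0. 0. 0.]
[ 0.6538 -0.1109  0.132 ] [-1.2  0.3  0. ]
[ 0.6364 -0.1067  0.1303] [-2.9  0.7 -0.2]
[ 0.6198 -0.1027  0.1251] [-4.6  1.1 -0.7]
[ 0.6046 -0.099   0.1168] [-6.1  1.5 -1.5]
[ 0.5915 -0.0959  0.1058] [-7.4  1.8 -2.6]
[ 0.5807 -0.0933  0.0924] [-8.5  2.  -4. ]
[ 0.5728 -0.0913  0.0772] [-9.3  2.2 -5.5]
[ 0.5679 -0.0902  0.0608] [-9.7  2.4 -7.1]
[ 0.5663 -0.0898  0.044 ] [-9.9  2.4 -8.8]
[12.   3.4  9.8]
hi
[ 0.4526 -0.0623  0.132 ] [0. 0. 0.]
[ 0.4642 -0.0651  0.132 ] [ 1.2 -0.3  0. ]
[ 0.4797 -0.0688  0.1302] [ 2.7 -0.7 -0.2]
[ 0.4943 -0.0723  0.1254] [ 4.2 -1.  -0.7]
[ 0.5075 -0.0756  0.1179] [ 5.5 -1.3 -1.4]
[ 0.519  -0.0783  0.108 ] [ 6.6 -1.6 -2.4]
[ 0.5282 -0.0805  0.0961] [ 7.6 -1.8 -3.6]
[ 0.5349 -0.0822  0.0828] [ 8.2 -2.  -4.9]
[ 0.5389 -0.0831  0.0686] [ 8.6 -2.1 -6.3]
[ 0.54   -0.0834  0.054 ] [ 8.7 -2.1 -7.8]
[-9.3  8.5  9.8]
```

>>> {"method": "apply_moves", "body": {
  "commands": [
    [[0, 0, 3], 0, 1],
    [[0, 0, 7], 0, 1],
    [[0, 0, 11], 0, 1],
    [[0, 0, 14.5], 0, 1],
    [[0, 0, 14.5], 0, 1],
    [[3.5, 1, 14.5], 0, 1],
    [[7, 2, 14.5], 0, 1],
    [[10, 3, 14.5], 0, 1],
    [[12.6, 3.3, 14.5], 0, 1],
    [[12.6, 3.3, 14.5], 0, 1],
    [[12.6, 3.3, 14.5], 0, 1]
  ]
}}

```text
clock: 8.7
tool_pos: [0.6719, -0.1145, 0.1767]
orientation: [180.0, 0.1, -13.5]
force: [-1.4, -0.4, 0.1]
opening: 0.0002
gripper_force: 0.0
```

```bash
python3 - <<'E'
from h import *
o=ctrl.get_obs();print(o["clock"],o["tool_pos"],o["orientation"],o["force"])
s=ctrl.snapshot("side");save(s,"side3");t=ctrl.snapshot("top")
for n in("end_left_top","end_right_top","side_low_top","side_high_top"):
    print(n,[np.round(q["at"]) for q in ctrl.spot_point(s,n)[:1]+ctrl.spot_point(t,n)[:1]])
E
```

```text
8.7 [ 0.671915   -0.11446967  0.17666086] [ 1.79967854e+02  1.10329266e-01 -1.35136595e+01] [-1.38302062 -0.42019833  0.08094255]
end_left_top [array([275., 277.]), array([324., 220.])]
end_right_top [array([268., 292.]), array([340., 224.])]
side_low_top [array([320., 244.]), array([345., 177.])]
side_high_top [array([227., 240.]), array([333., 255.])]
```

View pics/side3.png

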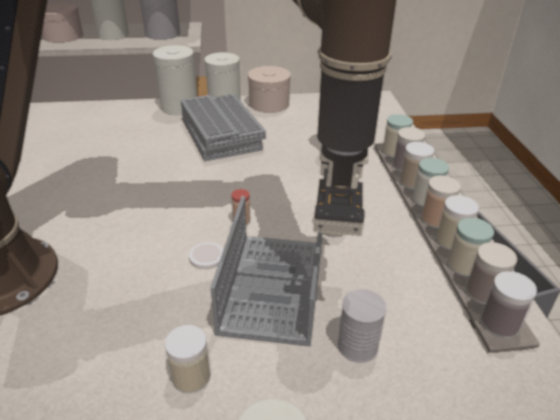

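Both end walls lie flat, with their edges near (275,277) and (268,292). Both long walls still stand. Next is the lower-hinged long wall.

>>> {"method": "apply_moves", "body": {
  "commands": [
    [[0, 0, -2], 0, 1],
    [[0, 0, -4.5], 0, 1],
    [[0, 0, -4.5], 0, 1],
    [[-1.8, 0.3, -4.5], 0, 1],
    [[-3.5, 0.7, -4.6], 0, 1],
    [[-5.2, 1.1, -5.2], 0, 1],
    [[-6.0, 1.3, -5.6], 0, 1],
    [[-6.7, 1.5, -6.0], 0, 1],
    [[-7.4, 1.7, -6.5], 0, 1],
    [[-8.0, 1.8, -7.1], 0, 1],
    [[-9.1, 2.0, -8.4], 0, 1],
    [[-9.5, 2.2, -9.2], 0, 1],
    [[-9.9, 2.2, -9.9], 0, 1],
    [[-10.2, 2.3, -10.7], 0, 1],
    [[-10.4, 2.4, -11.6], 0, 1],
    [[-10.5, 2.4, -12.5], 0, 1],
    [[-10.5, 2.4, -13.2], 0, 1],
    [[-10.5, 2.4, -13.4], 0, 1],
    [[-10.5, 2.4, -13.4], 0, 1],
    [[-10.5, 2.4, -13.4], 0, 1]
  ]
}}

```text
clock: 10.87
tool_pos: [0.5661, -0.0906, 0.0443]
orientation: [180.0, 0.1, -13.5]
force: [-1.9, -0.2, 3.4]
opening: 0.0006
gripper_force: 1.5
```

>>> {"method": "apply_moves", "body": {
  "commands": [
    [[0, 0, -0.2], 0, 1],
    [[0, 0, -0.2], 0, 1],
    [[0, 0, 3], 0, 1],
    [[0, 0, 7], 0, 1],
    [[0, 0, 11], 0, 1],
    [[0, 0, 13.5], 0, 1],
    [[0, 0, 13.5], 0, 1],
    [[-3.5, 1, 13.5], 0, 1],
    [[-7, 2, 13.5], 0, 1],
    [[-10, 2.6, 13.5], 0, 1],
    [[-12, 2.9, 13.5], 0, 1],
    [[-12, 2.9, 13.5], 0, 1],
    [[-12, 2.9, 13.5], 0, 1]
  ]
}}

```text
clock: 11.95
tool_pos: [0.4461, -0.0613, 0.18]
orientation: [-180.0, -0.1, -13.5]
force: [-0.2, -0.6, -0.0]
opening: 0.0004
gripper_force: 0.0
```

```bash
python3 - <<'E'
from h import *
o=ctrl.get_obs();print(o["clock"],o["tool_pos"],o["orientation"],o["force"])
s=ctrl.snapshot("side");save(s,"side4");t=ctrl.snapshot("top")
for n in("side_low_top","side_high_top"):
    a=ctrl.spot_point(t,n)[:1];b=ctrl.spot_point(s,n)[:1]
    print(n,[np.round(q["at"]) for q in a+b],np.round(tri((t,a[0]["at"]),(s,b[0]["at"])),3) if a and b else "")
E
```

```text
11.95 [ 0.4461455  -0.06131999  0.17998287] [-1.79952702e+02 -8.81054242e-02 -1.34607689e+01] [-0.16943168 -0.5554075  -0.00764244]
side_low_top [array([330., 229.]), array([265., 278.])] [ 0.544 -0.079  0.015]
side_high_top [array([228., 238.])]
```

View pics/side4.png

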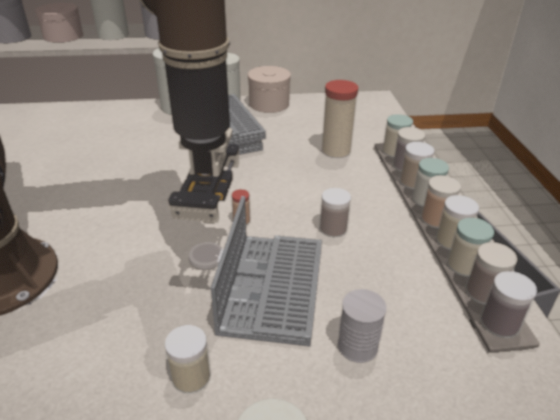

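The lower-hinged wall is flat, with its edge near (265,278), and the tool is outside the remaining wall. Now I fold that one.

>>> {"method": "apply_moves", "body": {
  "commands": [
    [[0, 0, -2.5], 0, 1],
    [[0, 0, -4.8], 0, 1],
    [[0, 0, -4.8], 0, 1],
    [[1.8, -0.4, -4.8], 0, 1],
    [[3.4, -0.8, -5.0], 0, 1],
    [[4.9, -1.1, -5.5], 0, 1],
    [[5.5, -1.2, -5.8], 0, 1],
    [[6.2, -1.4, -6.2], 0, 1],
    [[6.8, -1.5, -6.7], 0, 1],
    [[7.3, -1.7, -7.2], 0, 1],
    [[8.2, -1.9, -8.4], 0, 1],
    [[8.6, -2.0, -9.1], 0, 1],
    [[8.9, -2.1, -9.7], 0, 1],
    [[9.1, -2.2, -10.4], 0, 1],
    [[9.3, -2.2, -11.1], 0, 1],
    [[9.4, -2.2, -11.9], 0, 1],
    [[9.4, -2.2, -12.5], 0, 1],
    [[9.4, -2.2, -12.8], 0, 1],
    [[9.4, -2.2, -12.9], 0, 1],
    [[9.4, -2.2, -12.9], 0, 1]
  ]
}}

```text
clock: 13.92
tool_pos: [0.5405, -0.0835, 0.0538]
orientation: [180.0, -0.1, -13.4]
force: [-11.7, 3.6, 36.6]
opening: 0.0005
gripper_force: 18.3
```

>>> {"method": "apply_moves", "body": {
  "commands": [
    [[0, 0, 3], 0, 1],
    [[0, 0, 7], 0, 1],
    [[0, 0, 11], 0, 1],
    [[0, 0, 15], 0, 1],
    [[-3, 4, 17], 0, 1],
    [[-5, 8, 18], 0, 1],
    [[-7, 12, 18], 0, 1],
    [[-9, 16, 18], 0, 1],
    [[-11, 20, 18], 0, 1],
    [[-12, 24, 18], 0, 1],
    [[-12, 28, 18], 0, 1],
    [[-12, 32, 18], 0, 1],
    [[-12, 36, 18], 0, 1],
    [[-12, 36, 18], 0, 1]
  ]
}}

```text
clock: 15.08
tool_pos: [0.4198, 0.2806, 0.2304]
orientation: [-179.9, -0.0, -13.4]
force: [0.3, 0.8, 0.4]
opening: 0.0006
gripper_force: 0.0
```

```bash
python3 - <<'E'
from h import *
o=ctrl.get_obs();print(o["clock"],o["tool_pos"],o["force"])
s=ctrl.snapshot("side");save(s,"side5");t=ctrl.snapshot("top")
for n in("side_low_top","side_high_top","crate_mid"):
    a=ctrl.spot_point(t,n)[:1];b=ctrl.spot_point(s,n)[:1]
    print(n,[np.round(q["at"]) for q in a+b],np.round(tri((t,a[0]["at"]),(s,b[0]["at"])),3) if a and b else "")
E
```

```text
15.0833 [0.41980537 0.28060739 0.23037623] [0.31160762 0.79029638 0.36813798]
side_low_top [array([331., 231.]), array([262., 278.])] [ 0.537 -0.082  0.018]
side_high_top [array([338., 215.]), array([274., 278.])] [ 0.566 -0.097  0.034]
crate_mid [array([334., 218.]), array([273., 286.])] [ 0.563 -0.09   0.005]
```

View pics/side5.png

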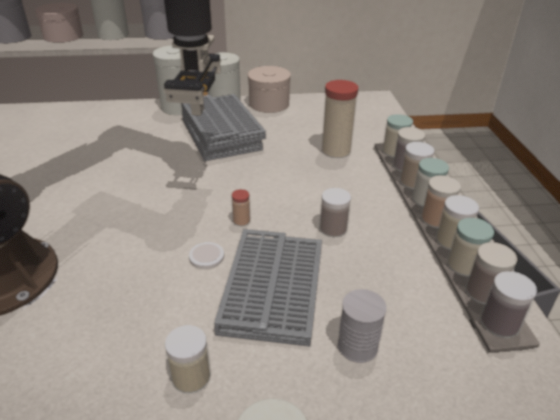

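The crate is folded flat around (272,285): the higher-hinged wall's edge is at z = 0.034, level for that wall. The bystanders are undisturbed and the tool is clear.

```bash
python3 -c "
from plant import ctrl
print(ctrl.close_job())"
```

```text
the job is handed in; nothing more can be done
None
```

The crate is folded flat in the required order (both ends, then the lower-hinged wall, then the other over it), the jars, can and lid look undisturbed, and I handed the job in at about 15 s; no verdict came back.

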